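# Unlock the petty-cash box and hold the key turned

## Task

The green cash box on the chocolate counter is secured by a red-headed locking pin: draw the pin up out of its bore, stand it in the open notch on the side of the box and let go of it there. Then take the key from its wooden stand, push it fully home in the lock, wiggling it past the sticky pins if it catches, and turn it a quarter clockwise to the stop. The lock springs back, so finish while still gripping the key and holding it turned, with the pin still in the notch; do not disturb the jar, ribbon roll or chocolate bar.

Things in the scene. Friction and masses are not known exactly. Their poses are not given: they have to be found in the camera images.
- cash_box: Green steel box, 130 (x) by 150 (y) by 70 mm high, fixed; origin at the centre of its underside. On top: brass lock in the middle; the pin's bore 38 mm from it to the box's -y, under a dark lug (22 mm wide, top 76 mm above the worktop) of the barrel: with the pin in, the barrel cannot turn; a bolt and keep, 14 mm high, to +y. The notch sticks out of the -y side.
- keyway (a point): Centre of the key slot's mouth on top of the brass barrel, 76 mm above the worktop; z up; turns with the barrel. Slot 16 mm long (along this x) by 8 mm (y), 2 mm chamfer, 34 mm deep. At the start its x is the box's x. Two sprung, sticky pins stick into it from its two ends, 14 and 23 mm down; pushing the key past them takes roughly 6 to 18 N downwards.
- barrel (a joint): Turn of the lock barrel in rad: 0 locked, grows clockwise seen from above, stop at 1.571. A spring (0.05 N m/rad, 0.1 N m at the stop) turns it back when let go. The key has about 0.15 rad of play in the slot either way, so the hand must turn that much further.
- notch (a point): Centre line of the side notch at its upper edge, 70 mm above the worktop; axes as the box's, 84 mm from the lock's axis to the box's -y. An upright steel U channel 11 mm wide along x, open above and to -y, 32 mm deep with a floor; from the box's side (9 mm to this point's +y) 20 mm out. The pin stands in it with its head resting on the upper edges.
- pin_grip (a point): Centre of the locking pin's grip, 22 mm above the underside of its head. Upright. Red head: flange 19 mm across, 4 mm high, then a round grip 14 mm across, up to 36 mm above the underside. Steel shank 8 mm across, 26 mm long, pointed. At first the head rests on the lug, the shank in the bore (10 mm wide). 40 g.
- pin_shoulder (a point): Centre of the underside of the locking pin's head (top of the shank); z along the pin, up.
- key_bow (a point): Centre of the key's black bow, 26 mm above the shoulder's underside; z up. Bow 30 mm wide (key's x), 9 mm thick (y), from 5 to 43 mm above that underside. Below it a shoulder 22 by 10 mm, 5 mm high, and a blade 14 (x) by 6 mm (y), 31 mm long with a rounded end. It fits the lock either way round, key's x along slot x. 40 g.
- key_shoulder (a point): Centre of the underside of the key's shoulder (top of the blade). It lies at the keyway's mouth when the key is fully home. Axes as the key's.
- key_stand: Wooden block, 64 by 50 mm on an 80 by 66 mm foot, 42 mm high, fixed; origin at the centre of its underside. The key stands upright in its slot (16 by 8 mm), shoulder on the top of the block, key's x along the block's x.
- cocoa_jar: Jar with a gold cap, 63 mm across, 85 mm high; leave alone. Origin at its underside.
- gold_ribbon: Roll of gold ribbon lying flat, 64 by 67 by 20 mm; leave alone. Origin at its underside.
- chocolate_bar: Red wrapped chocolate bar lying flat, 62 by 164 by 12 mm; leave alone. Origin at its underside.
Not all that is in view belongs to the job. What is meant by the part that bears pin_grip is not white, and is the smaller of those in its own colour.

How it is judged:
On the way, in this order (a step that is already met when the one before it is completed fails the run):
1. the locking pin stands in the side notch, let go (horizontal distance between pin_shoulder and notch below 0.007 m and z of pin_shoulder in the frame of notch between -0.004 and 0.004 m and angle between pin_shoulder's own z axis and vertical below 0.2 rad and contact force between lock_pin and the fingers below 0.05 N and value of joint barrel below 0.2 rad), for 0.2 s.
2. the key is fully home in the lock, not yet turned (horizontal distance between key_shoulder and keyway below 0.003 m and z of key_shoulder in the frame of keyway below 0.003 m and angle between the z axis of key_shoulder and the z axis of keyway, either way round below 0.12 rad and value of joint barrel below 0.4 rad), for 0.05 s.
At the end, for the whole second after the job is handed in: Barrel kept turned over 1.35 rad; key home (shoulder within 3 mm of the keyway mouth, upright within 0.12 rad) and gripped (over 1 N); locking pin untouched in the notch (head underside within 7 mm sideways and 4 mm in height of the notch point, upright within 0.2 rad) (horizontal distance between pin_shoulder and notch below 0.007 m and z of pin_shoulder in the frame of notch between -0.004 and 0.004 m and angle between pin_shoulder's own z axis and vertical below 0.2 rad and contact force between lock_pin and the fingers below 0.05 N and horizontal distance between key_shoulder and keyway below 0.003 m and z of key_shoulder in the frame of keyway below 0.003 m and angle between the z axis of key_shoulder and the z axis of keyway, either way round below 0.12 rad and value of joint barrel above 1.35 rad and contact force between key and the fingers above 1 N); the arm keeps its last pose, push and grip.
It fails at once if a bystander (jar, ribbon roll, chocolate bar) was moved more than 3 cm (distance of any of cocoa_jar, gold_ribbon, chocolate_bar from where it was at the start of the episode above 0.03 m).
It also fails if it takes over 72 s, if anything falls off the work surface, if the arm or the gripper's body presses on something with over 40 N, if the wrist force passes 120 N, or if a joint passes its speed limit or range.

## Robot

A 7-joint arm with a two-finger parallel gripper is mounted at the origin on the work surface; the furniture and walls round the work are solid. World frame = base frame: x ahead of the robot, y to its left, z up, the work surface at z = 0. Lengths are in m, angles in rad, forces in N, time in s.
With the tool pointing down it reaches from about 0.35 to 0.9 m from the base axis. Payload 8.1 kg.
Tool frame: the origin (TCP) lies on the centre line of the jaws, within the pads' length; the fingertips stand 19 mm ahead of it and the grasp point (between the pads) is the TCP (arm.tip_reach is the distance from the TCP to the fingertips, in m); z points along the fingers, y is the line along which they close (so a half turn about z gives the same grasp; the last joint's range is limited). The gripper opens to 92 mm and grips with 3 to 60 N. Pads are 19 mm wide; open, the fingers measure 130 mm over their backs; the gripper's body (75 mm by 190 mm) begins 47 mm behind the grasp point.
Start: joints at [1.041, 0.434, 0.025, 1.573, -0.012, 1.134, -0.075], TCP at [0.259, -0.569, 0.246] pointing down, gripper open.
Joint ranges: [-2.62, 2.62], [-0.44, 2.09], [-1.27, 1.32], [0.08, 2.57], [-1.32, 4.46], [0.12, 2], [-2.74, 2.74]. Speed limits (rad/s): [2.22, 2.22, 3.01, 3.01, 3.14, 3.14, 3.14].

## Interface

Orientations are given as a rotation vector (axis times angle).
In Python, from cell import arm gives the robot as it stands.
- The arm moves only by the tool arm_command, never from a script. Its argument "targets" is a list that holds one entry, the list of rows, each a list of 6 numbers: the shift along the tool's x, y, z in m, then the turn, a rotation vector about the tool's x, y, z in rad. A call has 1 to 10 rows; each row shifts and turns the commanded pose from where the row before left it, along the tool's axes as they then stand; what a row does not reach is not made up. A row lasts 1/8 s, in which the tool goes at most 62.5 mm and 10.7 degrees, less where a joint would pass 70% of its speed; a pose out of reach is approached as far as the arm can. A call with a gripper value outside its range is refused whole. "jaw" is the finger opening in m, from 0 to 0.0918, set as the call begins (left out, the last holds). The fingers move at their own pace and stop on an object; "newtons" is the grip in N (left out, the last holds). Time passes only in rows, so rows that do not move let the fingers close. It gives the time, the measured TCP pose, the force, the opening and the grip force at its end, in the units of the state.
- arm.observe(): the state, without advancing time (a new reading comes with each control period).
- arm.get_image(name): name is "side" or "top" or "wrist"; returns a dict with "pixels" (480x640x3 uint8, red, green, blue), "z_map" (480x640 float32, m along the optical axis (not along the pixel's ray), 0 where there is no reading), "fx", "fy", "cx", "cy" (pixels), "dist" ([k1, k2, p1, p2, k3] as OpenCV has them; the pictures are not rectified), "xyz" and "rotation" of the camera in the world; the wrist camera has in their place "T_tool_cam" (4x4, takes a point from camera to tool coordinates, whose origin is the TCP and whose axes are the flange's). Camera axes: x right, y down, z forward; pixel columns grow to the right and rows downward; lengths in m; the calibration is good to about 2 mm. A picture is of the moment at which its call begins: read the wrist's pose just before it.
- arm.sign_off(): hands the job in; it is judged then, once.
The state is a dict: "clock": time; "joints": joint angles; "dq": joint speeds; "joint_efforts": joint torques, N m; "position": TCP position; "ee_rot": TCP orientation; "force": force on the tool from outside, world axes, zero at the start; "ft_torque": the same for the moment, N m; "width": opening from 0.0 (shut) to 1.0 (fully open); "gripper_force": force on a finger pad.
Only numpy, scipy, OpenCV 4.12 (cv2) and the standard library are available. Lean on these libraries where they do the work, as an engineer would, in place of code of your own. Each camera call takes 0.05 s, during which the arm holds its last target. There are 200 camera calls.

## Working session

There is one attempt and no reset: what is moved stays moved. The work goes in short steps, Python scripts to look and compute and a tool call to move; the robot and the scene stay as the last step left them, time stands still between calls to the robot, and variables do not carry over. Pictures are saved under pics/ and viewed, at most 10 in all, crops included, and the job is handed in when it is done.

Besides the shell and the picture viewer there is one more tool, called after "Emit:" by a JSON object that holds its "method" and its "body". arm_command: Moves the arm, as the interface text tells. Its arguments: {"type":"object","properties":{"targets":{"type":"array","items":{"type":"array","items":{"type":"array","items":{"type":"number"}}}},"jaw":{"type":"number"},"newtons":{"type":"number"}},"required":["targets"]}

```bash
ls; mkdir -p pics; cat > h.py <<'E'
import numpy as np, cv2
from scipy.spatial.transform import Rotation as R
from cell import arm
def cam(name):
    s=arm.observe(); im=arm.get_image(name)
    if name=="wrist":
        T=np.eye(4);T[:3,:3]=R.from_rotvec(s["ee_rot"]).as_matrix();T[:3,3]=s["position"]
        M=T@np.array(im["T_tool_cam"]);im["Rm"]=M[:3,:3];im["t"]=M[:3,3]
    else:
        r=np.array(im["rotation"]);im["Rm"]=r if r.shape==(3,3) else R.from_rotvec(r).as_matrix();im["t"]=np.array(im["xyz"])
    return im
def save(im,n): cv2.imwrite(f"pics/{n}.png",im["pixels"][:,:,::-1])
def rays(im,uv):
    K=np.array([[im["fx"],0,im["cx"]],[0,im["fy"],im["cy"]],[0,0,1.]])
    p=cv2.undistortPoints(np.array(uv,float).reshape(-1,1,2),K,np.array(im["dist"],float)).reshape(-1,2)
    return np.c_[p,np.ones(len(p))]@im["Rm"].T
def onplane(im,uv,z):
    d=rays(im,uv);return im["t"]+d*((z-im["t"][2])/d[:,2])[:,None]
def depth(im,uv):
    uv=np.array(uv).reshape(-1,2);d=rays(im,uv);zz=im["z_map"][uv[:,1].astype(int),uv[:,0].astype(int)]
    return im["t"]+d*zz[:,None]
E
python3 - <<'E'
from h import *
for n in("top","side","wrist"):
    im=cam(n);save(im,n+"0");print(n,im["t"],im["Rm"].round(3).tolist())
print(arm.observe())
a=cv2.imread("pics/top0.png");
E
```

```text
pics
top [ 0.25385541 -0.06274481  0.97690327] [[0.035, -0.977, 0.209], [-0.999, -0.035, 0.002], [0.005, -0.208, -0.978]]
side [0.44479653 0.94306377 0.62890605] [[-0.999, 0.031, -0.017], [0.03, 0.486, -0.873], [-0.019, -0.873, -0.487]]
wrist [ 0.3339353  -0.5352892   0.38437214] [[0.413, -0.867, -0.277], [-0.911, -0.394, -0.125], [-0.001, 0.304, -0.953]]
{'clock': 0.15, 'joints': array([ 1.041426  ,  0.4350576 ,  0.02496631,  1.57386656, -0.01160866,
        1.13397881, -0.07509205]), 'dq': array([ 0.00110956, -0.00440341, -0.00191077, -0.00169043, -0.0005424 ,
        0.00030154, -0.00079003]), 'joint_efforts': array([ 1.90912666e-03, -6.68257928e+01,  9.86108892e-01, -3.14694571e+01,
       -6.04799017e-02,  3.94483726e-02,  1.30652616e-04]), 'position': array([ 0.25853007, -0.56863875,  0.24513678]), 'ee_rot': array([-3.06926973e+00, -6.64969866e-01,  5.33450608e-04]), 'force': array([0.09961829, 0.26915925, 0.28183884]), 'ft_torque': array([-0.04952162,  0.01902923, -0.01162782]), 'gripper_force': 0.0, 'width': 1.0012597260714375}
```

View pics/top0.png

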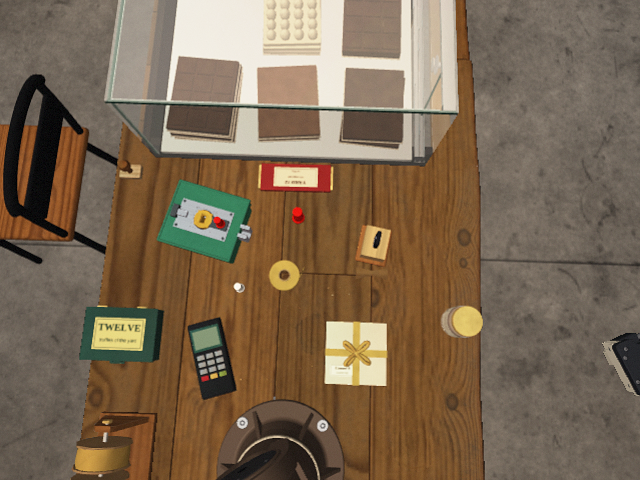

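View pics/side0.png

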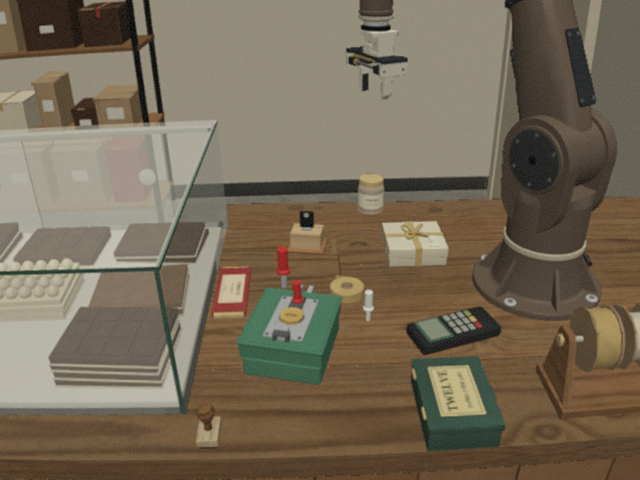

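Top view: the pin candidates are red on the box lug (220,223), a bigger red one standing free (297,214), and a white one (239,287). By the description I choose the one on the lug. The lock is at (203,219), the notch at (243,232), the key at (376,240), and the jar, ribbon and bar are at (462,321), (284,275) and (296,178).

```bash
python3 - <<'E'
from h import *
im=cam("top");hsv=cv2.cvtColor(im["pixels"],cv2.COLOR_RGB2HSV)
print(im["fx"],im["dist"])
def m(lo,hi,roi):
    k=cv2.inRange(hsv,np.array(lo),np.array(hi));z=np.zeros_like(k);x0,y0,x1,y1=roi;z[y0:y1,x0:x1]=k[y0:y1,x0:x1];return z
g=m((60,80,30),(90,255,255),(150,170,260,270));c=max(cv2.findContours(g,0,2)[0],key=cv2.contourArea)
h=cv2.convexHull(c);b=cv2.boxPoints(cv2.minAreaRect(h));print("hull",h.reshape(-1,2).tolist())
W=onplane(im,h.reshape(-1,2),.07);r=cv2.minAreaRect(W[:,:2].astype(np.float32));print("box rect",r)
y=m((18,120,100),(30,255,255),(190,205,216,232));ys,xs=np.nonzero(y);uv=[(xs.min()+xs.max())/2,(ys.min()+ys.max())/2];print("lock",uv,onplane(im,[uv],.075))
def redc(roi):
    k=m((0,150,80),(8,255,255),roi)|m((172,150,80),(180,255,255),roi);ys,xs=np.nonzero(k);return xs.mean(),ys.mean(),len(xs),k
for roi,z in(((205,210,235,235),.095),((285,200,310,225),.06)):
    x,yy,n,k=redc(roi);print("red",x,yy,n,onplane(im,[[x,yy]],z),"zmax",np.percentile(depth(im,np.argwhere(k)[:,::-1])[:,2],[50,95]))
k=m((0,0,0),(180,255,50),(360,225,395,255));ys,xs=np.nonzero(k);p=depth(im,np.c_[xs,ys]);print("bow",len(xs),p.mean(0),p.max(0));q=onplane(im,np.c_[xs,ys],.075);print(q.mean(0),cv2.minAreaRect(q[:,:2].astype(np.float32)))
w=m((8,60,130),(22,200,255),(350,220,395,270));
w=cv2.morphologyEx(w,2,np.ones((3,3)))
for n,i,roi in(("box",im,(150,170,260,270)),("stand",im,(340,210,410,280))):
    x0,y0,x1,y1=roi;cv2.imwrite(f"pics/{n}.png",cv2.resize(i["pixels"][y0:y1,x0:x1,::-1],None,fx=4,fy=4,interpolation=2))
cv2.imwrite("pics/both.png",np.hstack([cv2.resize(cv2.imread("pics/box.png"),(400,400)),cv2.resize(cv2.imread("pics/stand.png"),(400,400))]))
E
```

```text
459.84054561738145 [0.00362222 0.         0.         0.         0.        ]
hull [[182, 180], [186, 181], [197, 184], [247, 199], [249, 200], [250, 210], [250, 212], [249, 215], [239, 244], [233, 261], [232, 262], [230, 262], [226, 261], [219, 259], [176, 246], [160, 241], [158, 240], [157, 239], [157, 237], [177, 185], [179, 180]]
box rect ((0.472189724445343, 0.17120610177516937), (0.16229820251464844, 0.1347273588180542), 75.1857681274414)
lock [np.float64(203.0), np.float64(218.5)] [[0.47421749 0.17502369 0.075     ]]
red 218.7319587628866 222.28865979381445 97 [[0.46276831 0.13814209 0.095     ]] zmax [0.10001471 0.11471855]
red 297.56666666666666 215.19444444444446 180 [[ 0.49188652 -0.01463059  0.06      ]] zmax [0.07373615 0.09080891]
bow 63 [ 0.43602083 -0.17224389  0.10962581] [ 0.45682798 -0.06274481  0.97690327]
[ 0.44336874 -0.17666862  0.075     ] ((0.4435524344444275, -0.1766749620437622), (0.008220125921070576, 0.03297870606184006), 76.87001037597656)
```

View pics/both.png

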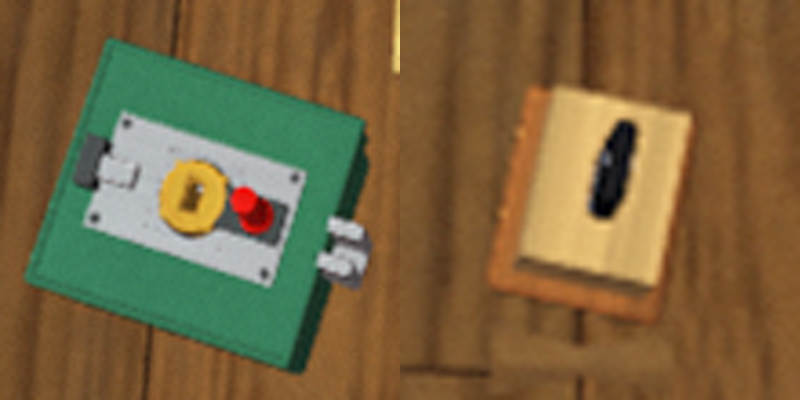

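The crop confirms it: the pin sits on the dark lug beside the lock. The slot runs along box x, the notch is on the -y side, and the key stands upright in its stand. Next I move above the pin for a close look.

```bash
cat >> h.py <<'E'
def rows(p,yaw,n,s=None):
    """rows to bring measured pose to p with tool y at azimuth yaw(deg), tool down"""
    s=s or arm.observe();R0=R.from_rotvec(s["ee_rot"]);P=np.array(s["position"])
    a=np.radians(yaw);y=np.array([np.cos(a),np.sin(a),0]);z=np.array([0,0,-1.])
    R1=R.from_matrix(np.c_[np.cross(y,z),y,z]);w=(R0.inv()*R1).as_rotvec()/n;d=(np.array(p)-P)/n
    out=[]
    for i in range(n): out.append([round(float(v),4) for v in np.r_[(R0*R.from_rotvec(w*i)).inv().apply(d),w]])
    print("tcp",P.round(4),"yawy",np.degrees(np.arctan2(*R0.as_matrix()[[1,0],1])).round(1),"tilt",(R0.as_matrix()[:,2]).round(4),"j7",s["joints"][6].round(2),"t",s["clock"])
    print(out)
E
python3 -c "
from h import *
rows([.462,.125,.25],-15,13)"
```

```text
tcp [ 0.2586 -0.5687  0.2453] yawy -65.6 tilt [-5.e-04  8.e-04 -1.e+00] j7 -0.08 t 0.2
[[0.0363, -0.0421, -0.0003, -0.0001, -0.0, -0.0679], [0.0391, -0.0395, -0.0003, -0.0001, -0.0, -0.0679], [0.0417, -0.0368, -0.0003, -0.0001, -0.0, -0.0679], [0.0441, -0.0339, -0.0003, -0.0001, -0.0, -0.0679], [0.0463, -0.0308, -0.0003, -0.0001, -0.0, -0.0679], [0.0483, -0.0276, -0.0003, -0.0001, -0.0, -0.0679], [0.05, -0.0243, -0.0003, -0.0001, -0.0, -0.0679], [0.0516, -0.0208, -0.0004, -0.0001, -0.0, -0.0679], [0.0529, -0.0173, -0.0004, -0.0001, -0.0, -0.0679], [0.0539, -0.0137, -0.0004, -0.0001, -0.0, -0.0679], [0.0547, -0.01, -0.0004, -0.0001, -0.0, -0.0679], [0.0553, -0.0062, -0.0004, -0.0001, -0.0, -0.0679], [0.0556, -0.0025, -0.0004, -0.0001, -0.0, -0.0679]]
```

Emit:
{"method": "arm_command", "body": {"targets": [[[0.036, -0.042, 0, 0, 0, -0.068], [0.039, -0.0395, 0, 0, 0, -0.068], [0.042, -0.037, 0, 0, 0, -0.068], [0.044, -0.034, 0, 0, 0, -0.068], [0.046, -0.031, 0, 0, 0, -0.068], [0.048, -0.0275, 0, 0, 0, -0.068], [0.05, -0.024, 0, 0, 0, -0.068], [0.0515, -0.021, 0, 0, 0, -0.068], [0.053, -0.017, 0, 0, 0, -0.068], [0.054, -0.0135, 0, 0, 0, -0.068]]], "jaw": 0.05, "newtons": 20}}

```text
clock: 1.45
position: [0.4148, -0.034, 0.2459]
ee_rot: [2.671, 1.653, 0.001]
force: [0.9, -0.1, -0.9]
width: 0.547
gripper_force: 0.0
```

Emit:
{"method": "arm_command", "body": {"targets": [[[0.0545, -0.01, 0, 0, 0, -0.068], [0.055, -0.006, 0, 0, 0, -0.068], [0.0555, -0.0025, 0, 0, 0, -0.068], [0, 0, 0, 0, 0, 0], [0, 0, 0, 0, 0, 0]]]}}

```text
clock: 2.08
position: [0.4609, 0.1235, 0.2454]
ee_rot: [-2.491, -1.915, 0.002]
force: [-0.5, -1.2, -1.1]
width: 0.546
gripper_force: 0.0
```

```bash
python3 - <<'E'
from h import *
im=cam("wrist");save(im,"w1");rows([.462,.125,.25],-15,1)
np.save("w1.npy",im,allow_pickle=True)
for n,p in(("lock",(.474,.175,.076)),("pin",(.4643,.1383,.112)),("notch",(.452,.094,.07))):
    c=im["Rm"].T@(np.array(p)-im["t"]);print(n,im["fx"]*c[0]/c[2]+im["cx"],im["fy"]*c[1]/c[2]+im["cy"])
E
```

```text
tcp [0.461  0.1228 0.2454] yawy -15.0 tilt [-7.e-04 -9.e-04 -1.e+00] j7 -0.8 t 2.125
[[0.0024, 0.0004, -0.0046, -0.0004, 0.001, 0.0003]]
lock 313.7950511682314 156.09208017432405
pin 313.793696918294 212.34504221952767
notch 313.47685303438175 251.2274217082528
```

View pics/w1.png

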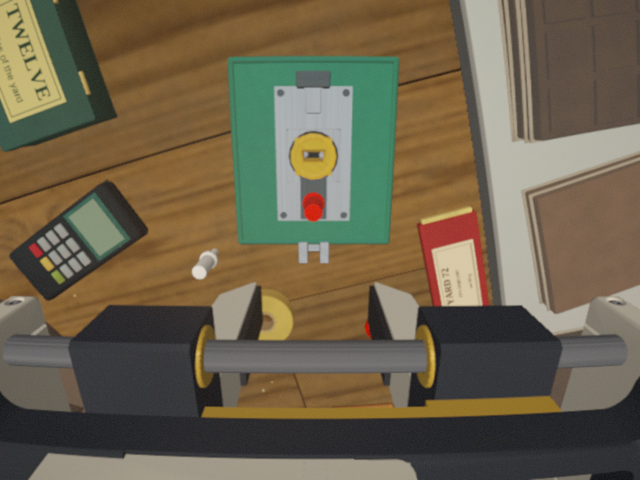

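Wrist view: the box is square to the hand. The lock is at (313,156), the pin head at (313,207) and the notch prongs are at (304,253) and (324,253). The big red pin (368,328) is separate from all of these. Now I measure these points.

```bash
python3 - <<'E'
from h import *
im=np.load("w1.npy",allow_pickle=True).item();hsv=cv2.cvtColor(im["pixels"],cv2.COLOR_RGB2HSV)
def bb(k,roi):
    x0,y0,x1,y1=roi;ys,xs=np.nonzero(k[y0:y1,x0:x1]);return xs+x0,ys+y0
k=cv2.inRange(hsv,(18,120,80),(32,255,255));x,y=bb(k,(285,125,345,185))
e=cv2.fitEllipse(cv2.convexHull(np.c_[x,y].astype(np.int32)));print("brass",e);L=onplane(im,[e[0]],.076)[0];print("lock",L)
k=cv2.inRange(hsv,(0,150,60),(8,255,255))|cv2.inRange(hsv,(172,150,60),(180,255,255));x,y=bb(k,(295,185,335,230))
print("red",x.min(),x.max(),y.min(),y.max());
P=onplane(im,[[x[y>y.max()-8].mean(),y.max()]],.112)[0];print("pin top lower edge",P)
print("pin mid",onplane(im,[[x.mean(),y.mean()]],.097)[0])
# slot: dark in brass
# box edges
g=cv2.inRange(hsv,(60,80,20),(95,255,255));
h=cv2.convexHull(np.c_[bb(g,(215,45,415,243))].astype(np.int32)).reshape(-1,2);w=onplane(im,h,.07);r=cv2.minAreaRect(w[:,:2].astype(np.float32));print("box",r)
# notch prongs: bright gray
k=cv2.inRange(hsv,(0,0,120),(180,40,255));x,y=bb(k,(292,238,336,268))
print("notch",x.min(),x.max(),y.min(),y.max(),onplane(im,[[x.min(),250],[x.max(),250],[(x.min()+x.max())/2,250]],.07))
for yy in range(243,264,4): print(yy,x[y==yy])
a=np.radians(-15);bx=np.array([np.cos(a),np.sin(a)]);by=np.array([-np.sin(a),np.cos(a)])
print("pin exp",L[:2]-.038*by,"notch exp",L[:2]-.084*by)
E
```

```text
brass ((313.0941467285156, 155.61183166503906), (46.834991455078125, 47.81511688232422), 7.856182098388672)
lock [0.47361069 0.17575985 0.076     ]
red 303 323 192 221
pin top lower edge [0.46185352 0.13201384 0.112     ]
pin mid [0.46392742 0.13990505 0.097     ]
box ((0.47341519594192505, 0.175999715924263), (0.15224480628967285, 0.1337561309337616), 75.11599731445312)
notch 298 328 242 262 [[0.43894955 0.09867925 0.07      ]
 [0.4648267  0.09178305 0.07      ]
 [0.45188949 0.09523221 0.07      ]]
243 [298 299 300 301 302 303 304 305 306 307 320 321 322 323 324 325 326 327
 328]
247 [299 300 301 302 303 304 305 306 307 308 309 310 311 312 313 314 315 316
 317 318 319 320 321 322 323 324 325 326 327 328]
251 [299 300 301 302 303 304 305 306 307 319 320 321 322 323 324 325 326 327
 328]
255 [299 300 301 302 303 304 305 306 307 320 321 322 323 324 325 326 327 328]
259 [299 300 301 302 303 304 305 306 307 320 321 322 323 324 325 326 327 328]
263 []
pin exp [0.46377556 0.13905467] notch exp [0.45186989 0.09462208]
```

```bash
python3 -c "
from h import *
rows([.4638,.139,.103],-15,4)"
```

```text
tcp [0.461  0.1228 0.2454] yawy -15.0 tilt [-7.e-04 -9.e-04 -1.e+00] j7 -0.8 t 2.125
[[0.0041, -0.0003, 0.0356, -0.0001, 0.0003, 0.0001], [0.0041, -0.0004, 0.0356, -0.0001, 0.0003, 0.0001], [0.0041, -0.0004, 0.0356, -0.0001, 0.0003, 0.0001], [0.0041, -0.0004, 0.0356, -0.0001, 0.0003, 0.0001]]
```

Emit:
{"method": "arm_command", "body": {"targets": [[[0.0082, -0.0007, 0.03, 0, 0, 0], [0.0082, -0.0007, 0.036, 0, 0, 0], [0, 0, 0.036, 0, 0, 0], [0, 0, 0.026, 0, 0, 0], [0, 0, 0.0144, 0, 0.001, 0], [0, 0, 0, 0, 0, 0], [0, 0, 0, 0, 0, 0]]]}}

```text
clock: 3.0
position: [0.4647, 0.14, 0.1042]
ee_rot: [2.491, 1.914, 0.003]
force: [-0.7, -0.1, -0.0]
width: 0.547
gripper_force: 0.0
```

```bash
python3 -c "
from h import *
rows([.4638,.139,.101],-15,1)
im=cam('wrist');save(im,'w2')"
```

```text
tcp [0.4647 0.14   0.1042] yawy -14.9 tilt [ 0.0017  0.0012 -1.    ] j7 -0.99 t 3.0
[[-0.0012, -0.0006, 0.0032, 0.0013, -0.0016, 0.001]]
```

View pics/w2.png

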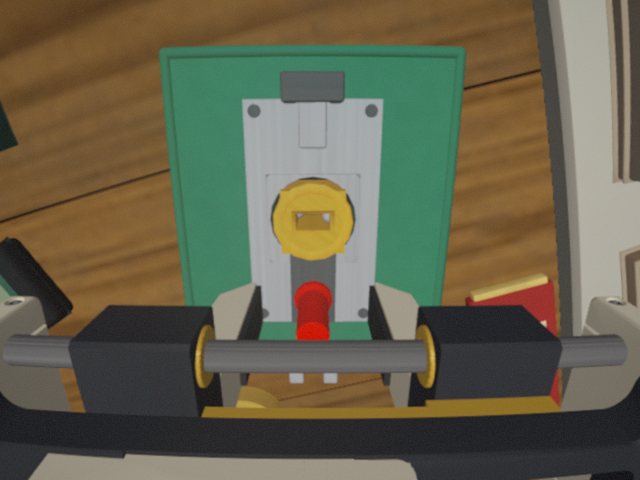

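The pin is midway between the fingers (313,310), so I close and lift 36 mm.

Emit:
{"method": "arm_command", "body": {"targets": [[[-0.0012, 0, 0.002, 0, 0, 0], [0, 0, 0, 0, 0, 0], [0, 0, 0, 0, 0, 0], [0, 0, 0, 0, 0, 0], [0, 0, 0, 0, 0, 0]]], "jaw": 0, "newtons": 20}}

```text
clock: 3.68
position: [0.4638, 0.139, 0.1013]
ee_rot: [-2.49, -1.914, -0.001]
force: [-0.4, -0.6, 0.5]
width: 0.139
gripper_force: 19.1
```

Emit:
{"method": "arm_command", "body": {"targets": [[[0, 0, -0.012, 0, 0, 0], [0, 0, -0.015, 0, 0, 0], [0, 0, -0.015, 0, 0, 0], [0, 0, 0, 0, 0, 0], [0, 0, 0, 0, 0, 0]]]}}

```text
clock: 4.3
position: [0.4637, 0.1387, 0.1433]
ee_rot: [-2.491, -1.914, -0.001]
force: [-0.2, 0.6, -0.4]
width: 0.14
gripper_force: 19.1
```

```bash
python3 -c "
from h import *
rows([.4519,.0946,.145],-15,4)
im=cam('wrist');save(im,'w3');im=cam('side');save(im,'s3')
a=cv2.imread('pics/w3.png');b=cv2.imread('pics/s3.png')[230:380,220:370]
cv2.imwrite('pics/c3.png',np.hstack([a[100:400,200:500],cv2.resize(b,(300,300))]))"
```

```text
tcp [0.4637 0.1387 0.1433] yawy -14.9 tilt [ 5.e-04  8.e-04 -1.e+00] j7 -0.94 t 4.3
[[-0.0114, -0.0, -0.0004, 0.0001, -0.0002, 0.0004], [-0.0114, -0.0, -0.0004, 0.0001, -0.0002, 0.0004], [-0.0114, -0.0, -0.0004, 0.0001, -0.0002, 0.0004], [-0.0114, -0.0, -0.0004, 0.0001, -0.0002, 0.0004]]
```

View pics/c3.png

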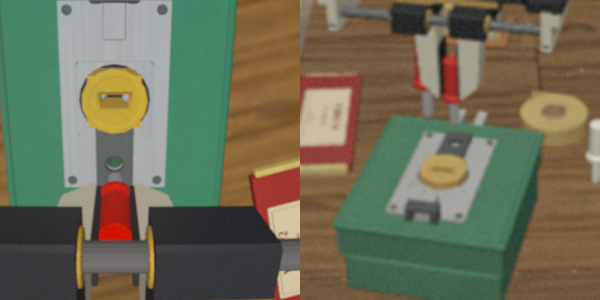

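The pin is drawn clear of the bore, upright, with the bore empty. Next I carry it over the notch and lower it.

Emit:
{"method": "arm_command", "body": {"targets": [[[-0.015, 0, 0, 0, 0, 0], [-0.016, 0, 0, 0, 0, 0], [-0.015, 0, 0, 0, 0, 0], [0, 0, 0, 0, 0, 0], [0, 0, 0.01, 0, 0, 0], [0, 0, 0.01, 0, 0, 0], [0, 0, 0, 0, 0, 0], [0, 0, 0, 0, 0, 0]]]}}

```text
clock: 5.4
position: [0.4519, 0.0949, 0.1231]
ee_rot: [-2.489, -1.915, -0.001]
force: [-0.4, 0.3, -0.4]
width: 0.142
gripper_force: 19.1
```

Emit:
{"method": "arm_command", "body": {"targets": [[[0, 0, 0.008, 0, 0, 0], [0, 0, 0.007, 0, 0, 0], [0, 0, 0.006, 0, 0, 0], [0, 0, 0.004, 0, 0, 0], [0, 0, 0, 0, 0, 0]]]}}

```text
clock: 6.02
position: [0.4518, 0.0945, 0.0979]
ee_rot: [-2.49, -1.914, -0.0]
force: [-0.6, -0.2, 0.9]
width: 0.14
gripper_force: 19.1
```

Emit:
{"method": "arm_command", "body": {"targets": [[[0, 0, 0.002, 0, 0, 0], [0, 0, 0.001, 0, 0, 0], [0, 0, 0, 0, 0, 0]]]}}

```text
clock: 6.4
position: [0.452, 0.0945, 0.0954]
ee_rot: [-2.49, -1.914, -0.001]
force: [0.2, -0.1, -0.6]
width: 0.143
gripper_force: 19.1
```

Emit:
{"method": "arm_command", "body": {"targets": [[[0, 0, 0, 0, 0, 0], [0, 0, 0, 0, 0, 0], [0, 0, 0, 0, 0, 0], [0, 0, 0, 0, 0, 0]]], "jaw": 0.045}}

```text
clock: 6.9
position: [0.4519, 0.0945, 0.0953]
ee_rot: [-2.49, -1.914, -0.001]
force: [0.0, 1.1, 0.2]
width: 0.481
gripper_force: 0.0
```

Emit:
{"method": "arm_command", "body": {"targets": [[[0, 0, -0.02, 0, 0, 0], [0, 0, -0.04, 0, 0, 0], [0, 0, -0.05, 0, 0, 0], [-0.03, 0, -0.03, 0, 0, 0], [-0.02, 0, 0, 0, 0, 0], [0, 0, 0, 0, 0, 0], [0, 0, 0, 0, 0, 0]]]}}

```text
clock: 7.78
position: [0.439, 0.0467, 0.235]
ee_rot: [-2.49, -1.914, -0.001]
force: [-0.5, -0.4, 0.1]
width: 0.49
gripper_force: 0.0
```

```bash
python3 - <<'E'
from h import *
im=cam('wrist');save(im,'w4');s=cam('side');save(s,'s4')
a=cv2.imread('pics/w4.png');b=cv2.imread('pics/s4.png')[230:380,220:370]
cv2.imwrite('pics/c4.png',np.hstack([a[80:380,170:470],cv2.resize(b,(300,300))]))
hsv=cv2.cvtColor(im["pixels"],cv2.COLOR_RGB2HSV)
k=cv2.inRange(hsv,(0,150,60),(8,255,255))|cv2.inRange(hsv,(172,150,60),(180,255,255))
for c in cv2.findContours(k,0,2)[0]:
    if cv2.contourArea(c)>60:
        m=np.zeros_like(k);cv2.drawContours(m,[c],-1,255,-1);uv=np.argwhere(m)[:,::-1];p=depth(im,uv);print(cv2.boundingRect(c),p[:,2].max(),np.median(p,0))
rows([.4435,-.170,.22],77,12)
E
```

```text
(371, 247, 35, 44) 0.37446567252621865 [ 0.49064094 -0.00882981  0.0762171 ]
(6, 170, 15, 16) 0.37446567252621865 [0.16204299 0.15556231 0.02698459]
(305, 152, 21, 26) 0.37446567252621865 [0.45249222 0.09615618 0.10577092]
(428, 133, 82, 157) 0.37446567252621865 [0.58907288 0.00386243 0.01204351]
tcp [0.4391 0.047  0.2349] yawy -14.8 tilt [-2.0e-04  1.4e-03 -1.0e+00] j7 -0.62 t 7.875
[[-0.0174, 0.005, 0.0012, 0.0, -0.0001, -0.1336], [-0.0179, 0.0026, 0.0012, 0.0, -0.0001, -0.1336], [-0.0181, 0.0002, 0.0012, 0.0, -0.0001, -0.1336], [-0.018, -0.0022, 0.0012, 0.0, -0.0001, -0.1336], [-0.0175, -0.0046, 0.0012, 0.0, -0.0001, -0.1336], [-0.0167, -0.0069, 0.0012, 0.0, -0.0001, -0.1336], [-0.0157, -0.009, 0.0012, 0.0, -0.0001, -0.1336], [-0.0143, -0.011, 0.0012, 0.0, -0.0001, -0.1336], [-0.0127, -0.0128, 0.0012, 0.0, -0.0001, -0.1336], [-0.0109, -0.0144, 0.0012, 0.0, -0.0001, -0.1336], [-0.0089, -0.0157, 0.0012, 0.0, -0.0001, -0.1336], [-0.0067, -0.0168, 0.0012, 0.0, -0.0001, -0.1336]]
```

View pics/c4.png

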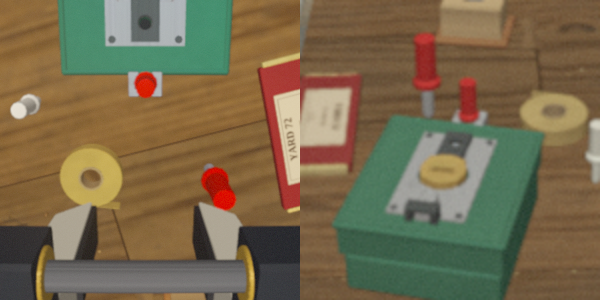

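The pin stands upright in the notch, head at (146,83) in the crop, and is let go. Now I go to the key stand.

```bash
python3 -c "
from h import *
rows([.48,-.185,.235],77,10)"
```

```text
tcp [0.4391 0.047  0.2349] yawy -14.8 tilt [-2.0e-04  1.4e-03 -1.0e+00] j7 -0.62 t 7.875
[[-0.0214, 0.0099, -0.0, 0.0001, -0.0001, -0.1603], [-0.0227, 0.0064, -0.0, 0.0001, -0.0001, -0.1603], [-0.0234, 0.0027, -0.0, 0.0001, -0.0001, -0.1603], [-0.0235, -0.0011, -0.0, 0.0001, -0.0001, -0.1603], [-0.0231, -0.0049, -0.0, 0.0001, -0.0001, -0.1603], [-0.022, -0.0085, -0.0, 0.0001, -0.0001, -0.1603], [-0.0203, -0.0119, -0.0, 0.0001, -0.0001, -0.1603], [-0.0182, -0.015, -0.0, 0.0001, -0.0001, -0.1603], [-0.0156, -0.0177, -0.0, 0.0001, -0.0001, -0.1603], [-0.0126, -0.0199, -0.0, 0.0001, -0.0001, -0.1603]]
```

Emit:
{"method": "arm_command", "body": {"targets": [[[-0.0215, 0.01, 0, 0, 0, -0.16], [-0.0225, 0.0065, 0, 0, 0, -0.16], [-0.0235, 0.0025, 0, 0, 0, -0.16], [-0.0235, -0.001, 0, 0, 0, -0.16], [-0.023, -0.005, 0, 0, 0, -0.16], [-0.022, -0.0085, 0, 0, 0, -0.16], [-0.0205, -0.012, 0, 0, 0, -0.16], [-0.018, -0.015, 0, 0, 0, -0.16], [-0.0155, -0.0175, 0, 0, 0, -0.16], [-0.0125, -0.02, 0, 0, 0, -0.16]]]}}

```text
clock: 9.12
position: [0.4797, -0.1859, 0.2346]
ee_rot: [-0.352, -3.122, -0.003]
force: [0.7, 0.4, 0.5]
width: 0.487
gripper_force: 0.0
```

Emit:
{"method": "arm_command", "body": {"targets": [[[0, 0, 0, 0, 0, 0], [0, 0, 0, 0, 0, 0], [0, 0, 0, 0, 0, 0]]]}}

```text
clock: 9.5
position: [0.4794, -0.1847, 0.2351]
ee_rot: [0.361, 3.121, 0.002]
force: [0.0, -0.5, -0.2]
width: 0.487
gripper_force: 0.0
```

```bash
python3 - <<'E'
from h import *
im=cam('wrist');save(im,'w5');np.save("w5.npy",im,allow_pickle=True)
hsv=cv2.cvtColor(im["pixels"],cv2.COLOR_RGB2HSV)
for n,p in(("key",(.4435,-.1767,.075)),):
    c=im["Rm"].T@(np.array(p)-im["t"]);u,v=im["fx"]*c[0]/c[2]+im["cx"],im["fy"]*c[1]/c[2]+im["cy"];print(n,u,v)
k=cv2.inRange(hsv,(0,0,0),(180,255,55));m=np.zeros_like(k);u,v=int(u),int(v);m[max(0,v-60):v+60,u-60:u+60]=k[max(0,v-60):v+60,u-60:u+60]
c=max(cv2.findContours(m,0,2)[0],key=cv2.contourArea);print(cv2.boundingRect(c),cv2.minAreaRect(c),cv2.contourArea(c))
rows([.4435,-.1767,.12],77,1)
E
```

```text
key 315.2197220565034 178.98821984279982
(311, 161, 5, 3) ((313.0, 162.0), (2.0, 4.0), 90.0) 5.5
tcp [ 0.4793 -0.1849  0.2351] yawy 76.8 tilt [ 3.e-04  1.e-03 -1.e+00] j7 1.34 t 9.55
[[0.0368, -0.0003, 0.1151, 0.001, 0.0001, -0.0035]]
```

View pics/w5.png

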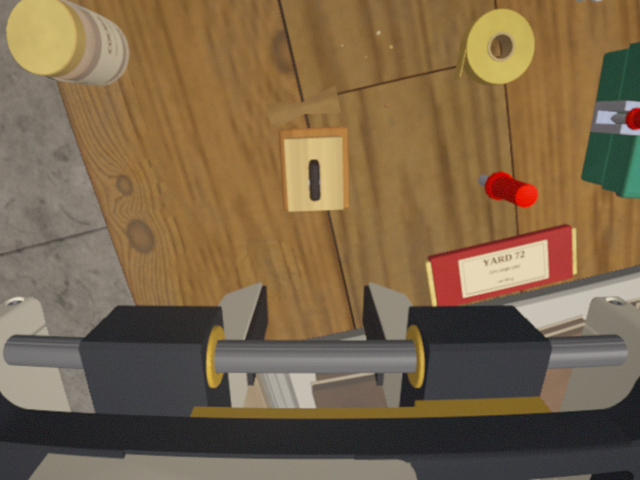

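The key's black bow is at (314,180), aligned with the hand. The stand (280–348, 128–212) is nearly square to it.

```bash
python3 - <<'E'
from h import *
im=np.load("w5.npy",allow_pickle=True).item();hsv=cv2.cvtColor(im["pixels"],cv2.COLOR_RGB2HSV)
roi=im["pixels"][150:210,300:330].max(2)
ys,xs=np.nonzero(roi<100);xs+=300;ys+=150;print(xs.min(),xs.max(),ys.min(),ys.max(),len(xs))
for y in range(ys.min(),ys.max()+1,4): print(y,xs[ys==y].min(),xs[ys==y].max())
uv=np.c_[xs,ys]
for z in (.068,.085):
    w=onplane(im,uv,z)[:,:2];print(z,w.mean(0),cv2.minAreaRect(w.astype(np.float32)))
# block top outline
k=cv2.inRange(hsv,(12,60,185),(25,200,255))
m=np.zeros_like(k);m[120:220,270:355]=k[120:220,270:355]
c=max(cv2.findContours(cv2.morphologyEx(m,2,np.ones((3,3))),0,2)[0],key=cv2.contourArea);h=cv2.convexHull(c).reshape(-1,2)
print("block",cv2.boundingRect(c),cv2.minAreaRect(onplane(im,h,.042)[:,:2].astype(np.float32)))
E
```

```text
309 319 160 199 375
160 311 316
164 309 318
168 309 318
172 309 318
176 309 318
180 310 318
184 310 318
188 310 319
192 310 319
196 310 319
0.068 [ 0.44476315 -0.17804281] ((0.4448329210281372, -0.17808832228183746), (0.00784534215927124, 0.032309647649526596), 79.51136779785156)
0.085 [ 0.44223458 -0.17741427] ((0.4423004686832428, -0.17745724320411682), (0.007410052232444286, 0.030516967177391052), 79.51134490966797)
block (284, 138, 60, 73) ((0.44453826546669006, -0.17776644229888916), (0.05135840177536011, 0.06419829279184341), 78.93280029296875)
```

```bash
python3 -c "
from h import *
rows([.4443,-.1778,.12],79,4)"
```

```text
tcp [ 0.4793 -0.1849  0.2351] yawy 76.8 tilt [ 3.e-04  1.e-03 -1.e+00] j7 1.34 t 9.55
[[0.0089, -0.0003, 0.0288, 0.0003, 0.0, -0.0096], [0.0089, -0.0002, 0.0288, 0.0003, 0.0, -0.0096], [0.0089, -0.0001, 0.0288, 0.0003, 0.0, -0.0096], [0.0089, -0.0, 0.0288, 0.0003, 0.0, -0.0096]]
```

Emit:
{"method": "arm_command", "body": {"targets": [[[0.009, -0.0003, 0.029, 0, 0, -0.0095], [0.009, -0.0002, 0.029, 0, 0, -0.0095], [0.009, -0.0001, 0.029, 0, 0, -0.0095], [0.009, 0, 0.028, 0.001, 0, -0.0095], [0, 0, 0, 0, 0, 0], [0, 0, 0, 0, 0, 0]]]}}

```text
clock: 10.3
position: [0.445, -0.1785, 0.1211]
ee_rot: [0.302, 3.125, -0.0]
force: [-0.2, 0.1, 0.3]
width: 0.493
gripper_force: 0.0
```

```bash
python3 -c "
from h import *
rows([.4443,-.1778,.071],79,2)"
```

```text
tcp [ 0.445  -0.1785  0.1211] yawy 79.0 tilt [ 1.5e-03 -4.0e-04 -1.0e+00] j7 1.26 t 10.3
[[0.0005, 0.0003, 0.025, -0.0, 0.0008, -0.0004], [0.0005, 0.0003, 0.025, -0.0, 0.0008, -0.0004]]
```

Emit:
{"method": "arm_command", "body": {"targets": [[[0.0005, 0.0003, 0.02, 0, 0.001, 0], [0.0005, 0.0003, 0.02, 0, 0, 0], [0, 0, 0.0095, 0, 0, 0], [0, 0, 0, 0, 0, 0], [0, 0, 0, 0, 0, 0]]]}}

```text
clock: 10.92
position: [0.4438, -0.1781, 0.0713]
ee_rot: [0.303, 3.127, -0.0]
force: [-0.3, -0.3, 0.5]
width: 0.488
gripper_force: 0.0
```

Emit:
{"method": "arm_command", "body": {"targets": [[[0, 0, 0, 0, 0, 0], [0, 0, 0, 0, 0, 0], [0, 0, 0, 0, 0, 0], [0, 0, 0, 0, 0, 0], [0, 0, 0, 0, 0, 0]]], "jaw": 0, "newtons": 40}}

```text
clock: 11.55
position: [0.4431, -0.1777, 0.0705]
ee_rot: [-0.302, -3.126, -0.001]
force: [-0.2, 1.2, 0.6]
width: 0.097
gripper_force: 40.0
```

Emit:
{"method": "arm_command", "body": {"targets": [[[0, 0, -0.012, 0, 0, 0], [0, 0, -0.02, 0, 0, 0], [0, 0, -0.03, 0, 0, 0], [0, 0, -0.035, 0, 0, 0], [0, 0, -0.015, 0, 0, 0], [0, 0, 0, 0, 0, 0], [0, 0, 0, 0, 0, 0]]]}}

```text
clock: 12.42
position: [0.4424, -0.178, 0.1816]
ee_rot: [-0.303, -3.124, -0.0]
force: [0.1, 0.5, -0.7]
width: 0.097
gripper_force: 40.0
```

```bash
python3 - <<'E'
from h import *
im=cam('wrist');save(im,'w6');s=cam('side');save(s,'s6')
a=cv2.imread('pics/w6.png');b=cv2.imread('pics/s6.png')[130:280,230:380]
cv2.imwrite('pics/c6.png',np.hstack([a[100:400,170:470],cv2.resize(b,(300,300))]))
rows([.4736,.1758,.165],75,10)
E
```

```text
tcp [ 0.4424 -0.1779  0.1814] yawy 79.0 tilt [-0.0028  0.001  -1.    ] j7 1.34 t 12.525
[[0.0037, 0.0353, 0.0017, 0.0, -0.0003, 0.0069], [0.004, 0.0353, 0.0017, 0.0, -0.0003, 0.0069], [0.0042, 0.0353, 0.0017, 0.0, -0.0003, 0.0069], [0.0044, 0.0352, 0.0017, 0.0, -0.0003, 0.0069], [0.0047, 0.0352, 0.0017, 0.0, -0.0003, 0.0069], [0.0049, 0.0352, 0.0017, 0.0, -0.0003, 0.0069], [0.0052, 0.0351, 0.0017, 0.0, -0.0003, 0.0069], [0.0054, 0.0351, 0.0016, 0.0, -0.0003, 0.0069], [0.0057, 0.035, 0.0016, 0.0, -0.0003, 0.0069], [0.0059, 0.035, 0.0016, 0.0, -0.0003, 0.0069]]
```

View pics/c6.png

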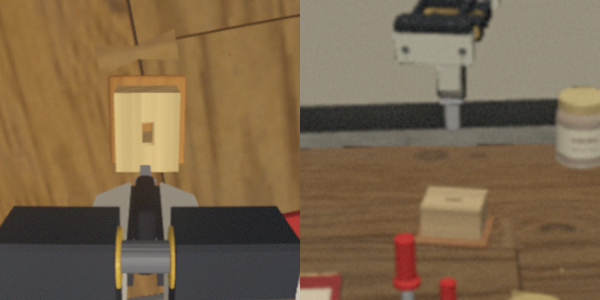

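The key is gripped and hangs upright below the fingers, and the stand slot is empty at (316,233). I carry it high to the lock and measure the slot there again.

```bash
python3 - <<'E'
from h import *
im=cam('wrist');g=im["pixels"][:,:,:].astype(int)
roi=g[215:250,300:332];d=roi.sum(2);med=np.median(d[:8]);ys,xs=np.nonzero(d<med-110);
print(xs.min()+300,xs.max()+300,ys.min()+215,ys.max()+215,onplane(im,[[(xs.min()+xs.max())/2+300,(ys.min()+ys.max())/2+215]],.042))
rows([.4724,.1761,.19],75,10)
E
```

```text
312 322 223 242 [[ 0.44387689 -0.17731713  0.042     ]]
tcp [ 0.4426 -0.1778  0.1815] yawy 79.0 tilt [-0.0026  0.001  -1.    ] j7 1.34 t 12.575
[[0.0039, 0.0353, -0.0008, 0.0, -0.0003, 0.0069], [0.0041, 0.0353, -0.0008, 0.0, -0.0003, 0.0069], [0.0043, 0.0353, -0.0008, 0.0, -0.0003, 0.0069], [0.0046, 0.0352, -0.0008, 0.0, -0.0003, 0.0069], [0.0048, 0.0352, -0.0008, 0.0, -0.0003, 0.0069], [0.0051, 0.0352, -0.0008, 0.0, -0.0003, 0.0069], [0.0053, 0.0351, -0.0008, 0.0, -0.0003, 0.0069], [0.0056, 0.0351, -0.0008, 0.0, -0.0003, 0.0069], [0.0058, 0.035, -0.0008, 0.0, -0.0003, 0.0069], [0.006, 0.035, -0.0008, 0.0, -0.0003, 0.0069]]
```

Emit:
{"method": "arm_command", "body": {"targets": [[[0.004, 0.0353, -0.001, 0, 0, 0.007], [0.004, 0.0353, -0.001, 0, 0, 0.007], [0.0043, 0.0353, -0.001, 0, 0, 0.007], [0.0045, 0.0352, -0.001, 0, 0, 0.007], [0.0048, 0.0352, -0.001, 0, 0, 0.007], [0.005, 0.0352, -0.001, 0, 0, 0.007], [0.0052, 0.035, -0.001, 0, 0, 0.007], [0.0054, 0.035, -0.001, 0, 0, 0.007], [0.0055, 0.035, -0.001, 0, 0, 0.007], [0.0055, 0.035, 0, 0, -0.003, 0.007]]]}}

```text
clock: 13.82
position: [0.4743, 0.1765, 0.1909]
ee_rot: [0.412, 3.113, -0.001]
force: [0.5, 0.1, -0.8]
width: 0.095
gripper_force: 40.0
```

Emit:
{"method": "arm_command", "body": {"targets": [[[0, 0, 0, 0, 0, 0], [0, 0, 0, 0, 0, 0], [0, 0, 0, 0, 0, 0]]]}}

```text
clock: 14.2
position: [0.4744, 0.1742, 0.1911]
ee_rot: [0.414, 3.113, -0.002]
force: [0.6, -1.1, 0.1]
width: 0.097
gripper_force: 40.0
```

```bash
python3 - <<'E'
from h import *
im=cam('wrist');save(im,'w7');np.save("w7.npy",im,allow_pickle=True)
rows([.473,.176,.15],75,2)
c=im["Rm"].T@(np.array((.4736,.1758,.076))-im["t"]);print(im["fx"]*c[0]/c[2]+im["cx"],im["fy"]*c[1]/c[2]+im["cy"])
cv2.imwrite('pics/c7.png',cv2.resize(cv2.imread('pics/w7.png')[150:370,200:440],None,fx=2.5,fy=2.5))
E
```

```text
tcp [0.4744 0.1743 0.1913] yawy 74.8 tilt [ 0.0016 -0.0014 -1.    ] j7 0.51 t 14.25
[[0.001, 0.0007, 0.0206, -0.0005, 0.0009, -0.0013], [0.0009, 0.0007, 0.0206, -0.0005, 0.0009, -0.0013]]
318.15820114761044 238.1101576222413
```

View pics/c7.png

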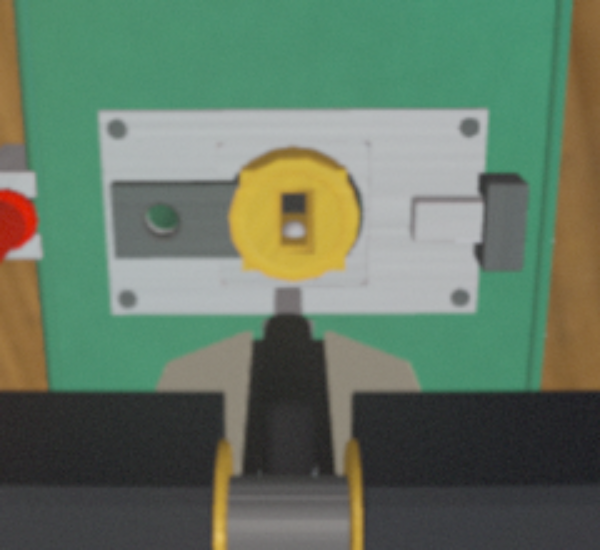

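The slot mouth is at (318,238), within a pixel of my prediction. The pin is still in the notch. I correct by the small offset and descend.

Emit:
{"method": "arm_command", "body": {"targets": [[[0.0019, 0.0014, 0.02, -0.001, 0.002, -0.003], [0, 0, 0.02, 0, 0, 0], [0, 0, 0.008, 0, 0, 0], [0, 0, 0, 0, 0, 0], [0, 0, 0, 0, 0, 0], [0, 0, 0, 0, 0, 0]]]}}

```text
clock: 15.0
position: [0.4734, 0.1775, 0.1441]
ee_rot: [0.407, 3.114, 0.002]
force: [-0.1, -0.2, -0.6]
width: 0.096
gripper_force: 40.0
```

```bash
python3 -c "
from h import *
rows([.473,.176,.13],75,1)"
```

```text
tcp [0.4734 0.1775 0.1441] yawy 75.1 tilt [ 0.0013  0.0012 -1.    ] j7 0.45 t 15.0
[[-0.0, -0.0015, 0.0141, 0.0015, 0.001, 0.0018]]
```

Emit:
{"method": "arm_command", "body": {"targets": [[[0, -0.0015, 0.004, 0.0015, 0.001, 0.0015], [0, 0, 0, 0, 0, 0], [0, 0, 0.003, 0, 0, 0], [0, 0, 0.003, 0, 0, 0], [0, 0, 0.003, 0, 0, 0], [0, 0, 0, 0, 0, 0], [0, 0, 0, 0, 0, 0]]]}}

```text
clock: 15.88
position: [0.4726, 0.1759, 0.1305]
ee_rot: [-0.409, -3.114, 0.001]
force: [0.6, -0.2, 0.9]
width: 0.098
gripper_force: 40.0
```

```bash
python3 -c "
from h import *
rows([.473,.176,.13],75,1);print(arm.observe()['force'],arm.observe()['ft_torque'])"
```

```text
tcp [0.4726 0.1759 0.1305] yawy 75.0 tilt [-1.e-03 -3.e-04 -1.e+00] j7 0.43 t 15.875
[[-0.0003, 0.0002, 0.0005, -0.0006, -0.0009, 0.0004]]
[ 0.63965547 -0.16714404  0.94948663] [ 0.09545495 -0.15631722  0.02562244]
```

The blade is 5 mm in with no contact force. I continue down.

Emit:
{"method": "arm_command", "body": {"targets": [[[0, 0, 0.003, 0, 0, 0], [0, 0, 0.003, 0, 0, 0], [0, 0, 0.003, 0, 0, 0], [0, 0, 0.003, 0, 0, 0], [0, 0, 0, 0, 0, 0]]]}}

```text
clock: 16.5
position: [0.4715, 0.1763, 0.1182]
ee_rot: [-0.408, -3.112, 0.001]
force: [-5.2, 1.8, -0.8]
width: 0.1
gripper_force: 40.0
```

Emit:
{"method": "arm_command", "body": {"targets": [[[0, 0, 0.003, 0, 0, 0], [0, 0, 0.003, 0, 0, 0], [0, 0, 0.002, 0, 0, 0], [0, 0, 0, 0, 0, 0], [0, 0, 0, 0, 0, 0]]]}}

```text
clock: 17.12
position: [0.4727, 0.1761, 0.1107]
ee_rot: [-0.409, -3.114, -0.0]
force: [-1.9, 1.4, 1.9]
width: 0.098
gripper_force: 40.0
```

Emit:
{"method": "arm_command", "body": {"targets": [[[0, 0, 0.002, 0, 0, 0], [0, 0, 0.002, 0, 0, 0], [0, 0, 0.002, 0, 0, 0], [0, 0, 0.001, 0, 0, 0], [0, 0, 0, 0, 0, 0], [0, 0, 0, 0, 0, 0]]]}}

```text
clock: 17.88
position: [0.4732, 0.176, 0.1044]
ee_rot: [0.41, 3.114, -0.0]
force: [-2.2, -1.7, 14.3]
width: 0.096
gripper_force: 40.0
```

```bash
python3 - <<'E'
from h import *
rows([.473,.176,.1045],75,1);s=arm.observe();print(s["force"],s["ft_torque"])
im=cam('wrist');sd=cam('side');cv2.imwrite('pics/c8.png',np.hstack([cv2.resize(cv2.cvtColor(im["pixels"][150:370,200:440],cv2.COLOR_RGB2BGR),(400,367)),cv2.resize(cv2.cvtColor(sd["pixels"][230:340,240:360],cv2.COLOR_RGB2BGR),(400,367))]))
E
```

```text
tcp [0.4732 0.176  0.1044] yawy 75.0 tilt [ 5.e-04 -3.e-04 -1.e+00] j7 0.4 t 17.875
[[0.0002, -0.0001, -0.0001, -0.0002, 0.0006, 0.0003]]
[-2.18493032 -1.65364677 14.2547989 ] [-0.09547234  0.39708588  0.02373663]
```

View pics/c8.png

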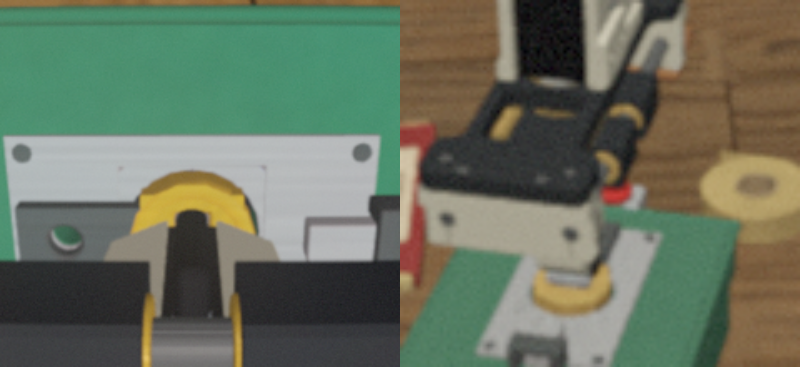

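I've now viewed 11 pictures, one over the limit of 10, so I'll use numbers only from here. The last one shows the key in the lock with the shoulder near the brass. At 14 N I can't tell whether it is seated or caught, so I push a little with a wiggle.

Emit:
{"method": "arm_command", "body": {"targets": [[[0, 0, 0.0007, 0, 0, 0.03], [0, 0, 0, 0, 0, -0.06], [0, 0, 0.0005, 0, 0, 0.06], [0, 0, 0, 0, 0, -0.03], [0, 0, 0, 0, 0, 0]]]}}

```text
clock: 18.6
position: [0.4733, 0.1761, 0.1041]
ee_rot: [0.409, 3.113, -0.001]
force: [-5.9, -3.1, 27.0]
width: 0.096
gripper_force: 40.0
```

```bash
python3 - <<'E'
from h import *
rows([.473,.176,.1045],75,1);s=arm.observe();print(s["force"],s["ft_torque"])
im=cam('wrist');g=im["pixels"];np.save("w9.npy",im,allow_pickle=True)
# project expected shoulder/bow-bottom near edge (camera side: tool +x): if home, shoulder underside z .076
Rt=R.from_rotvec(s["ee_rot"]).as_matrix();tx,ty=Rt[:,0],Rt[:,1];L=np.array([.4736,.1758,0])
for n,o,z in(("shoulder bot",.011,.076),("shoulder top",.011,.081),("bow top",.015,.119),("barrel near",.0125,.076)):
    c=im["Rm"].T@(L+o*tx+np.array([0,0,z])-im["t"]);print(n,im["fx"]*c[0]/c[2]+im["cx"],im["fy"]*c[1]/c[2]+im["cy"])
for y in range(255,330,4): print(y,g[y,310:322:3].tolist())
E
```

```text
tcp [0.4733 0.1761 0.1041] yawy 75.0 tilt [ 1.4e-03 -8.0e-04 -1.0e+00] j7 0.4 t 18.6
[[0.0002, -0.0002, -0.0004, -0.0004, 0.0015, 0.0008]]
[-5.93042543 -3.06225547 27.01144276] [-0.62423539  1.25755225  0.00494235]
shoulder bot 316.0299553303289 274.1213667412762
shoulder top 316.0490364660155 278.31322601935483
bow top 316.24225542934954 309.93213532569337
barrel near 316.0311316322841 271.2558051848078
255 [[136, 111, 52], [136, 109, 52], [137, 107, 51], [139, 111, 55]]
259 [[154, 122, 58], [156, 123, 57], [158, 125, 53], [160, 128, 52]]
263 [[206, 179, 68], [207, 181, 72], [207, 180, 71], [206, 179, 67]]
267 [[202, 170, 63], [203, 170, 63], [203, 171, 67], [203, 171, 66]]
271 [[205, 177, 70], [205, 176, 63], [206, 177, 66], [204, 175, 66]]
275 [[187, 160, 60], [147, 123, 58], [143, 120, 53], [180, 150, 61]]
279 [[50, 50, 43], [52, 48, 46], [51, 50, 48], [55, 53, 50]]
283 [[51, 47, 45], [50, 47, 45], [49, 48, 47], [48, 47, 44]]
287 [[44, 44, 38], [47, 46, 46], [50, 49, 47], [50, 49, 40]]
291 [[41, 40, 37], [48, 45, 43], [49, 51, 47], [50, 48, 44]]
295 [[46, 44, 39], [47, 45, 42], [42, 42, 38], [50, 45, 44]]
299 [[46, 43, 43], [48, 45, 42], [49, 44, 44], [43, 44, 40]]
303 [[44, 39, 40], [46, 42, 39], [48, 44, 43], [43, 44, 41]]
307 [[46, 45, 38], [43, 43, 39], [44, 44, 40], [42, 36, 35]]
311 [[48, 44, 42], [51, 45, 44], [51, 47, 47], [52, 49, 47]]
315 [[50, 46, 46], [51, 48, 50], [54, 49, 50], [50, 46, 44]]
319 [[55, 52, 51], [54, 50, 49], [53, 49, 50], [53, 51, 51]]
323 [[51, 47, 48], [53, 49, 50], [52, 52, 51], [54, 50, 51]]
327 [[50, 47, 45], [49, 50, 48], [55, 54, 54], [49, 48, 48]]
```

Pushing 1.2 mm more moved it only 0.3 mm and raised the force to 27 N. That is a hard stop at the expected height (0.104 m), so the key is home. I ease the push slightly and turn clockwise.

Emit:
{"method": "arm_command", "body": {"targets": [[[0, 0, -0.0005, 0, 0, 0.1], [0, 0, 0, 0, 0, 0.17], [0, 0, 0, 0, 0, 0.17], [0, 0, 0, 0, 0, 0.17], [0, 0, 0, 0, 0, 0.17], [0, 0, 0, 0, 0, 0.17], [0, 0, 0, 0, 0, 0]]]}}

```text
clock: 19.52
position: [0.4734, 0.1762, 0.1043]
ee_rot: [1.791, 2.579, 0.001]
force: [-3.6, -2.1, 20.5]
width: 0.099
gripper_force: 40.0
```

```bash
python3 - <<'E'
from h import *
rows([.473,.176,.1045],75,1);s=arm.observe();print(s["force"],s["ft_torque"],s["joints"])
E
```

```text
tcp [0.4734 0.1762 0.1043] yawy 20.5 tilt [ 1.4e-03 -4.0e-04 -1.0e+00] j7 -0.4 t 19.525
[[-0.0, -0.0004, -0.0002, 0.0007, 0.0013, -0.952]]
[-3.57914696 -2.13256013 20.49017944] [-0.34960103  0.73119853  0.04623525] [-0.10569109  0.4628662  -0.47067007  1.99275292  0.30236775  0.75245878
 -0.39958566]
```

Emit:
{"method": "arm_command", "body": {"targets": [[[0, 0, 0, 0, 0, 0.17], [0, 0, 0, 0, 0, 0.17], [0, 0, 0, 0, 0, 0.17], [0, 0, 0, 0, 0, 0.15], [0, 0, 0, 0, 0, 0.1], [0, 0, 0, 0, 0, 0], [0, 0, 0, 0, 0, 0]]]}}

```text
clock: 20.4
position: [0.4738, 0.1763, 0.1043]
ee_rot: [2.618, 1.735, 0.003]
force: [-2.2, -0.6, 18.6]
width: 0.095
gripper_force: 40.0
```

```bash
python3 - <<'E'
from h import *
rows([.473,.176,.1045],-25,1);s=arm.observe();print(s["force"],s["ft_torque"],s["joints"])
E
```

```text
tcp [0.4738 0.1763 0.1043] yawy -22.9 tilt [ 1.8e-03  3.0e-04 -1.0e+00] j7 -1.03 t 20.4
[[-0.0006, -0.0006, -0.0002, 0.0016, -0.001, 0.0359]]
[-2.208826   -0.55964868 18.60138059] [-0.21434821  0.50514787  0.1430865 ] [-0.2516893   0.4346322  -0.27532037  2.00443692  0.17490665  0.72287394
 -1.03451275]
```

Emit:
{"method": "arm_command", "body": {"targets": [[[0, 0, 0, 0, 0, 0.08], [0, 0, 0, 0, 0, 0], [0, 0, 0, 0, 0, 0], [0, 0, 0, 0, 0, 0]]]}}

```text
clock: 20.9
position: [0.4736, 0.1764, 0.1042]
ee_rot: [2.685, 1.63, 0.002]
force: [-2.9, 0.6, 17.8]
width: 0.095
gripper_force: 40.0
```

```bash
python3 - <<'E'
from h import *
rows([.473,.176,.1045],-25,1);s=arm.observe();print(s["force"],s["ft_torque"],s["gripper_force"])
im=cam('top');p=im["pixels"];hsv=cv2.cvtColor(p,cv2.COLOR_RGB2HSV)
k=cv2.inRange(hsv,(0,150,60),(8,255,255))|cv2.inRange(hsv,(172,150,60),(180,255,255))
for i,n in(("top",im),("side",cam("side"))):
    h=cv2.cvtColor(n["pixels"],cv2.COLOR_RGB2HSV);k=cv2.inRange(h,(0,150,60),(8,255,255))|cv2.inRange(h,(172,150,60),(180,255,255))
    for c in cv2.findContours(k,0,2)[0]:
        if cv2.contourArea(c)>15: print(i,cv2.boundingRect(c))
    # expected pixel of lug at quarter turn (box -x, 20-35mm), and of the old lug place; pin head in notch
    by=np.array([.2588,.9659,0]);bx=np.array([.9659,-.2588,0]);L=np.array([.4736,.1758,0])
    for nm,q in (("lug -x",L-.035*bx+[0,0,.076]),("lug2 -x",L-.042*bx+[0,0,.076]),("lug +x",L+.035*bx+[0,0,.076]),("old lug -y",L-.038*by+[0,0,.07]),("pin",L-.084*by+[0,0,.1])):
        c=n["Rm"].T@(q-n["t"]);u,v=int(round(n["fx"]*c[0]/c[2]+n["cx"])),int(round(n["fy"]*c[1]/c[2]+n["cy"]));print(i,nm,u,v,n["pixels"][v,u],n["z_map"][v,u]-c[2])
E
```

```text
tcp [0.4736 0.1764 0.1042] yawy -27.5 tilt [ 1.6e-03  4.0e-04 -1.0e+00] j7 -1.1 t 20.9
[[-0.0006, -0.0004, -0.0003, 0.0013, -0.001, -0.0436]]
[-2.94669371  0.58354715 17.7557046 ] [-0.08927453  0.61272891  0.2729061 ] 40.02499759197235
top (237, 224, 11, 11)
top (292, 206, 13, 18)
top (260, 163, 71, 30)
top lug -x 196 235 [38 29 23] -0.6102251470016693
top lug2 -x 195 238 [35 30 25] -0.71335984043201
top lug +x 208 203 [49 49 51] -0.10347073150472008
top old lug -y 221 225 [24 56 38] 0.011409425889236435
top pin 240 228 [247  36  27] -0.007600282397894342
side (212, 269, 38, 45)
side (95, 8, 6, 9)
side lug -x 312 316 [74 77 72] 0.0040320347963686
side lug2 -x 316 316 [69 73 70] 0.0019140889752821133
side lug +x 270 310 [ 88 131 106] 0.01448128604083343
side old lug -y 297 303 [167 162 144] -0.06722515954312136
side pin 303 273 [23 23 21] -0.13453719292161914
```

The torque jumped to 0.27 N m, well above the spring's 0.1, so the barrel is at its stop. The side camera shows the dark lug at the quarter-turn position, and the top camera shows the pin still in the notch. I'm handing in.

```bash
python3 -c "
from cell import arm
print(arm.sign_off())"
```

```text
the job is handed in; nothing more can be done
None
```

The job is handed in at about 21 s: the pin stands in the notch, and the key is home and held turned at the stop under a 40 N grip; the hand-in returned no verdict, and I viewed 11 pictures, one over the limit of 10.

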